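# Pin the filter cover into line

## Task

The cover of the steel filter holder has swung a little sideways on its rear stud, so its front hole no longer sits over the hole in the base. Take the long tapered pin (the one with the plain, thick round grip) from the rack and drive it straight down through both holes until its collar rests on the cover, then let go. Let the pin pull the cover into line; do not push the cover with the gripper.

Things in the scene. Friction and masses are not known exactly. Their poses are not given: they have to be found in the camera images.
- taper_pin: Steel pin, 0.3 kg, upright in a white rack. Origin: centre of its tip; z up. From the tip (mm): cone 6 wide to 27 wide at 35, shank 27 wide to 62, collar 42 wide to 67, round grip 26 wide to 112. Collar starts on the rack, 76 above the table. Neighbours of like height 70 away along its y axis, so close along x: a blunt pin with a thin 12 mm grip, a short plug with a flat T-bar.
- cover_plate: Upper flange, steel, 10 mm thick, 106 mm disc, swinging level on an upright stud at its rear; stiff, stays where left, needs 5 N sideways at the hole to move. Origin on the stud axis at its underside, 66 mm above the table; its hole is 150 mm off along -x. A nipple 87 mm from the hole stands 19 mm above its top.
- cover_hole (a point): Centre of the round 32 mm hole (bevelled mouth) in the cover's front ear, level with the cover's top, 76 mm above the table. At the start it lies 9 to 13 mm to one side of base_hole.
- base_hole (a point): Centre of the round 32 mm through-hole in the fixed base flange under the cover, level with the flange's top, 65 mm above the table. The flange is 16 mm thick with free space below it. With the pin fully home its tip is 51 mm below this point.
Mind the look-alikes: they are no part of the job. Leave any blue look-alike of the part that bears cover_plate alone.

How it is judged:
On the way:
1. the tip of the tapered pin enters the cover's hole while the two holes are still out of line (z of taper_pin in the frame of cover_hole below -0.001 m and horizontal distance between taper_pin and cover_hole below 0.016 m and horizontal distance between cover_hole and base_hole above 0.0075 m).
At the end, for the whole second after the job is handed in: The tapered pin stands through both holes with its collar on the cover (within 6 mm), its tip within 10 mm of the base hole's axis, upright within 10 degrees and at rest, and the cover's hole lies within 7.5 mm of the base's hole (z of taper_pin in the frame of base_hole below -0.045 m and horizontal distance between taper_pin and base_hole below 0.01 m and horizontal distance between cover_hole and base_hole below 0.0075 m and angle between taper_pin's own z axis and vertical below 0.175 rad and linear speed of taper_pin below 0.02 m/s); the robot touches nothing.
It fails at once if the gripper or arm pushes the cover (more than 4 N) (contact force between any of the fingers, the arm and cover_plate above 4 N).
It also fails if it takes over 45 s, if anything falls off the work surface, if the arm or the gripper's body presses on something with over 40 N, if the wrist force passes 120 N, or if a joint passes its speed limit or range.

## Robot

A 7-joint arm with a two-finger parallel gripper is mounted at the origin on the work surface. World frame = base frame: x ahead of the robot, y to its left, z up, the work surface at z = 0. Lengths are in m, angles in rad, forces in N, time in s.
With the tool pointing down it reaches from about 0.4 to 0.85 m from the base axis. Payload 10.4 kg.
Tool frame: the origin (TCP) lies midway between the tips of the shut fingers; the grasp point (between the pads) lies 19 mm behind it; z points along the fingers, y is the line along which they close (so a half turn about z gives the same grasp; the last joint's range is limited). The gripper opens to 85 mm and grips with 20 to 120 N. Pads are 22 mm wide; open, the fingers measure 114 mm over their backs; the gripper's body (76 mm by 85 mm) begins 54 mm behind the grasp point. The pads swing forward as they close: fully open they stand 13 mm farther back than shut.
Start: joints at [-1.195, 0.332, -0.065, 1.46, 0.022, 1.35, -0.088], TCP at [0.243, 0.576, 0.231] pointing down, gripper open.
Joint ranges: [-2.6, 2.6], [-0.5, 2.12], [-1.47, 1.34], [0.16, 2.42], [-1.27, 4.41], [0.06, 2.06], [-2.6, 2.6]. Speed limits (rad/s): [2.22, 2.22, 2.79, 2.79, 3.14, 3.14, 3.14].

## Interface

Orientations are given as a 3x3 rotation matrix whose columns are the frame's x, y, z axes.
In Python, from cell import arm gives the robot as it stands.
- The arm moves only by the tool arm_command, never from a script. Its argument "deltas" is a list of rows, each an object with "travel": the shift along the tool's x, y, z in mm, a list of three; "spin": the turn about the tool's z in rad. In form: [{"travel": [dx, dy, dz], "spin": spin}, ...]. A call has 1 to 5 rows; each row shifts and turns the commanded pose from where the row before left it, along the tool's axes as they then stand; what a row does not reach is not made up. A row lasts 1/12 s, in which the tool goes at most 41.7 mm and 7.16 degrees, less where a joint would pass 70% of its speed; a pose out of reach is approached as far as the arm can. A call is refused whole if a number of a shift passes 41.7 or a number of a turn 0.125, either way. A call with a gripper value outside its range is refused whole. "hand" is the closure in counts, from 0 (fully open) to 255 (shut), set as the call begins (left out, the last holds). The fingers move at their own pace and stop on an object; "grip_force" is the grip in N (left out, the last holds). Time passes only in rows, so rows that do not move let the fingers close. It gives the time, the measured TCP pose, the force, the opening and the grip force at its end, in the units of the state.
- arm.sense(): the state, without advancing time (a new reading comes with each control period).
- arm.get_image(name): name is "scene" or "top" or "wrist"; returns a dict with "pixels" (400x640x3 uint8, red, green, blue), "K" (3x3 intrinsics, pixels), "R" (3x3) and "t" (3): a world point X has camera coordinates R X + t. Camera axes: x right, y down, z forward; pixel columns grow to the right and rows downward; lengths in m; the calibration is good to about 2 mm. A picture is of the moment at which its call begins. There is no depth.
- arm.finish_job(): hands the job in; it is judged then, once.
Trained networks look in a picture, given as the dict that the camera call returned (one of the last four; its "shot" number tells which), for a name from the list of things; names that differ only in an ending like _2 or _b are one class to them, and where a whole thing is asked for, a point or a joint stands for the part that bears it (a point fixed in the world has none). Each returns a list of dicts, best first, with "score" (0 to 1); they miss things now and then, are a little off and sometimes report something else, mostly with a low value. They report only what shows in the picture. A call takes as long as a camera call. They do not tell look-alikes from the thing itself.
- arm.recognise(label, picture): "xyz" ([x, y, z] in m, in world coordinates, good to about 4 mm: the middle of the surface that is visible of it).
- arm.pinpoint(label, picture): "xyz" ([x, y, z] in m, in world coordinates, good to about 4 mm: a listed point, or the origin of a listed thing).
The state is a dict: "t": time; "joint_pos": joint angles; "qvel": joint speeds; "tau": joint torques, N m; "position": TCP position; "tcp_rot": TCP orientation; "ft_force": force on the tool from outside, world axes, zero at the start; "moment": the same for the moment, N m; "opening": finger opening in m; "finger_force": force on a finger pad.
Only numpy, scipy, OpenCV 4.12 (cv2) and the standard library are available. Lean on these libraries where they do the work, as an engineer would, in place of code of your own. Each camera call takes 0.05 s, during which the arm holds its last target. There are 200 camera calls.

## Working session

There is one attempt and no reset: what is moved stays moved. The work goes in short steps, Python scripts to look and compute and a tool call to move; the robot and the scene stay as the last step left them, time stands still between calls to the robot, and variables do not carry over. Pictures are saved under pics/ and viewed, at most 10 in all, crops included, and the job is handed in when it is done.

Besides the shell and the picture viewer there is one more tool, called as name(argument=value, ...) on one line, values as JSON. arm_command: Moves the arm, as the interface text tells. Its arguments: {"type":"object","properties":{"deltas":{"type":"array"},"hand":{"type":"number"},"grip_force":{"type":"number"}},"required":["deltas"]}

```bash
mkdir -p pics; cat > h.py <<'E'
from cell import arm
import numpy as np, cv2
np.set_printoptions(precision=4,suppress=True)
def save(im,n,box=None,s=1):
    p=im["pixels"][:,:,::-1]
    if box: p=p[box[1]:box[3],box[0]:box[2]]
    cv2.imwrite("pics/"+n,cv2.resize(np.ascontiguousarray(p),None,fx=s,fy=s,interpolation=cv2.INTER_CUBIC))
def pix(im,X):
    c=im["R"]@np.array(X)+im["t"]; u=im["K"]@c; return u[:2]/u[2]
def plane(im,uv,z):
    d=im["R"].T@np.linalg.inv(im["K"])@np.array([uv[0],uv[1],1.]); o=-im["R"].T@im["t"]
    return o+d*(z-o[2])/d[2]
E
python3 - <<'E'
from h import *
ims={}
for n in("scene","top"):
    im=arm.get_image(n); ims[n]=im
    for l in("taper_pin","cover_plate","cover_hole","base_hole"):
        for d in arm.pinpoint(l,im)[:4]: print(n,l,round(d["score"],2),np.array(d["xyz"]),pix(im,d["xyz"]))
    save(im,n+".png")
s=arm.sense();print(s["t"],s["position"],s["tcp_rot"])
cv2.imwrite("pics/both.png",cv2.resize(np.hstack([ims[n]["pixels"][:,:,::-1] for n in ims]),(800,250)))
E
```

```text
scene taper_pin 0.71 [ 0.5523 -0.2414  0.0136] [249.4396 170.7673]
scene cover_plate 0.94 [ 0.3878 -0.228   0.062 ] [291.7855 140.9926]
scene cover_plate 0.92 [0.442  0.3474 0.0653] [403.6051 263.2152]
scene cover_plate 0.71 [0.6922 0.213  0.0698] [296.0441 278.8461]
scene cover_hole 0.9 [0.3024 0.4032 0.0758] [456.3049 247.4385]
scene cover_hole 0.62 [0.5448 0.2212 0.0803] [342.7207 248.8691]
scene cover_hole 0.57 [ 0.2388 -0.2564  0.0769] [321.579  115.7718]
scene base_hole 0.87 [0.2969 0.4001 0.0602] [455.4645 249.0118]
scene base_hole 0.71 [0.5433 0.2341 0.064 ] [346.0671 255.2511]
scene base_hole 0.61 [ 0.2436 -0.2546  0.0613] [320.8262 120.1361]
top taper_pin 0.66 [ 0.549  -0.2453  0.0169] [443.3033 165.9257]
top cover_plate 0.96 [0.6889 0.2137 0.0625] [251.8085  98.4727]
top cover_plate 0.56 [0.441  0.3495 0.0643] [188.3832 203.8715]
top cover_hole 0.76 [0.537  0.2258 0.0761] [243.7301 162.4684]
top cover_hole 0.69 [ 0.2422 -0.2556  0.0787] [455.5766 298.468 ]
top cover_hole 0.57 [0.3043 0.4038 0.074 ] [160.3494 264.2975]
top base_hole 0.96 [ 0.2421 -0.2519  0.0627] [451.7709 297.5786]
top base_hole 0.9 [0.5404 0.2343 0.0667] [240.5596 161.5206]
top base_hole 0.84 [0.2988 0.4026 0.0603] [162.5646 266.4141]
0.5 [0.2427 0.576  0.2313] [[-0.9215  0.3883 -0.    ]
 [ 0.3883  0.9215  0.    ]
 [ 0.      0.     -1.    ]]
```

View pics/top.png

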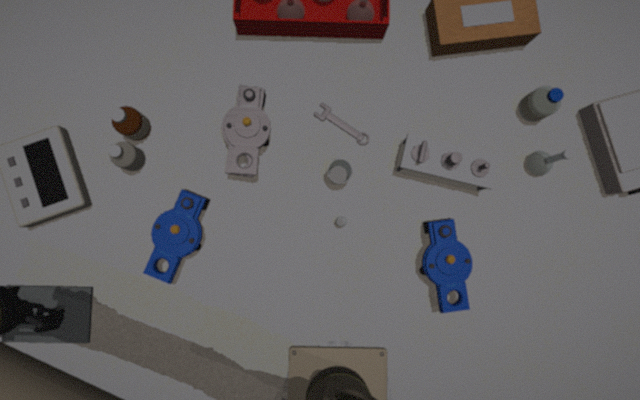

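View pics/scene.png

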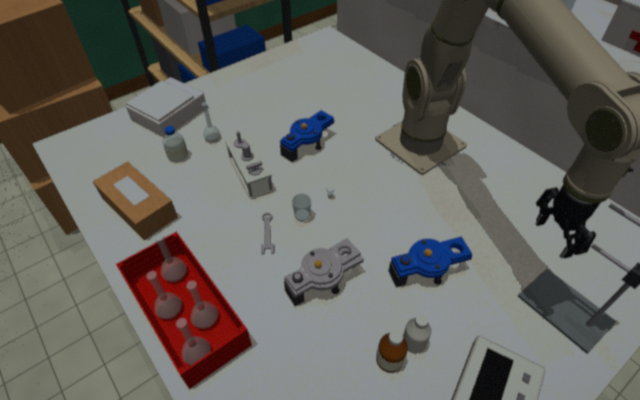

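Top view: the steel holder is at (246,130), with its cover hole at (244,160). The blue holders at (178,235) and (447,265) are look-alikes, so I leave them alone. The rack holds three candidates at (420,153), (452,160) and (480,167). I'll enlarge it to tell them apart.

```bash
python3 - <<'E'
from h import *
a=arm.get_image("top");b=arm.get_image("scene")
A=cv2.resize(a["pixels"][120:200,385:505],None,fx=5,fy=5,interpolation=cv2.INTER_CUBIC)
B=cv2.resize(b["pixels"][115:205,215:285],None,fx=4.444,fy=4.444,interpolation=cv2.INTER_CUBIC)[:400,:200+100]
A=cv2.resize(A,(480,320));B=cv2.resize(B,(249,320))
cv2.imwrite("pics/rack.png",np.hstack([A,B])[:,:,::-1])
for im in(a,b):
  for d in arm.recognise("taper_pin",im)[:3]: print(d["score"],np.array(d["xyz"]),pix(im,d["xyz"]))
for y in range(0,1): print(plane(a,(452,160),.12),plane(a,(420,153),.12),plane(a,(480,167),.12))
E
```

```text
0.73 [ 0.5472 -0.2414  0.0988] [451.9422 161.4483]
0.75 [ 0.5565 -0.2363  0.0987] [245.8422 152.9833]
[ 0.547  -0.2351  0.12  ] [ 0.5608 -0.1646  0.12  ] [ 0.533  -0.2969  0.12  ]
```

View pics/rack.png

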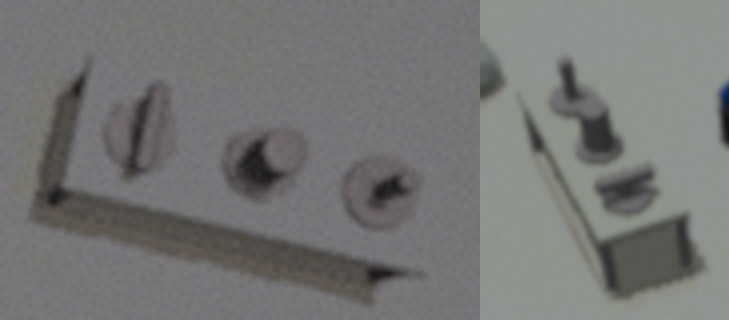

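Rack crop: the left one (420,153) is the flat T-bar plug, the right one (480,167) the thin-grip blunt pin, and the middle one (452,160) has the plain thick round grip. The middle one is the taper pin. I'll turn the tool and then traverse to it.

arm_command(deltas=[{"travel": [0,0,0],"spin": 0.125},{"travel": [0,0,0],"spin": 0.125},{"travel": [0,0,0],"spin": 0.125},{"travel": [0,0,0],"spin": 0.125},{"travel": [0,0,0],"spin": 0.125}], hand=0)

```text
t: 1.12
position: [0.2427, 0.576, 0.2314]
tcp_rot: [[-0.515, 0.857, 0.0], [0.857, 0.515, 0.0], [0.0, 0.0, -1.0]]
ft_force: [0.3, 0.9, 1.0]
opening: 0.0855
finger_force: 0.0
```

arm_command(deltas=[{"travel": [0,0,0],"spin": 0.125},{"travel": [0,0,0],"spin": 0.125},{"travel": [0,0,0],"spin": 0.125},{"travel": [0,0,0],"spin": 0.125},{"travel": [0,0,0],"spin": 0.125}])

```text
t: 1.53
position: [0.2427, 0.576, 0.2314]
tcp_rot: [[0.084, 0.996, 0.0], [0.996, -0.084, 0.0], [0.0, 0.0, -1.0]]
ft_force: [0.6, -0.2, -0.4]
opening: 0.0849
finger_force: 0.0
```

arm_command(deltas=[{"travel": [0,0,0],"spin": 0.125},{"travel": [-30,19,0],"spin": 0},{"travel": [-30,19,0],"spin": 0},{"travel": [-30,19,0],"spin": 0},{"travel": [-30,19,0],"spin": 0}])

```text
t: 1.95
position: [0.2933, 0.4416, 0.2312]
tcp_rot: [[0.201, 0.98, 0.0], [0.98, -0.201, 0.0], [0.0, -0.0, -1.0]]
ft_force: [0.8, -0.3, 0.8]
opening: 0.085
finger_force: 0.0
```

arm_command(deltas=[{"travel": [-30,19,0],"spin": 0},{"travel": [-30,19,0],"spin": 0},{"travel": [-30,19,0],"spin": 0},{"travel": [-30,19,0],"spin": 0},{"travel": [-30,19,0],"spin": 0}])

```text
t: 2.37
position: [0.3561, 0.2754, 0.2315]
tcp_rot: [[0.202, 0.979, 0.0], [0.979, -0.202, 0.001], [0.001, 0.0, -1.0]]
ft_force: [0.8, 0.4, 0.5]
opening: 0.0854
finger_force: 0.0
```

arm_command(deltas=[{"travel": [-30,19,0],"spin": 0},{"travel": [-30,19,0],"spin": 0},{"travel": [-30,19,0],"spin": 0},{"travel": [-30,19,0],"spin": 0},{"travel": [-30,19,0],"spin": 0}])

```text
t: 2.78
position: [0.4189, 0.1092, 0.2316]
tcp_rot: [[0.202, 0.979, 0.001], [0.979, -0.202, 0.001], [0.001, 0.0, -1.0]]
ft_force: [0.9, -0.0, 0.7]
opening: 0.0852
finger_force: 0.0
```

arm_command(deltas=[{"travel": [-30,19,0],"spin": 0},{"travel": [-30,19,0],"spin": 0},{"travel": [-30,19,0],"spin": 0},{"travel": [-30,19,0],"spin": 0},{"travel": [-30,19,0],"spin": 0}])

```text
t: 3.2
position: [0.4817, -0.0569, 0.2317]
tcp_rot: [[0.201, 0.979, 0.001], [0.979, -0.201, 0.001], [0.001, 0.001, -1.0]]
ft_force: [1.5, 1.2, -0.6]
opening: 0.0855
finger_force: 0.0
```

arm_command(deltas=[{"travel": [-30,19,0],"spin": 0},{"travel": [-30,19,0],"spin": 0},{"travel": [-30,19,0],"spin": 0},{"travel": [-30,19,0],"spin": 0},{"travel": [-30,19,0],"spin": 0}])

```text
t: 3.62
position: [0.5449, -0.2225, 0.2313]
tcp_rot: [[0.2, 0.98, 0.001], [0.98, -0.2, 0.0], [0.0, 0.001, -1.0]]
ft_force: [1.2, -0.1, 1.6]
opening: 0.0852
finger_force: 0.0
```

```bash
python3 - <<'E'
from h import *
w=arm.get_image("wrist");s=arm.get_image("scene");T=arm.get_image("top")
for n,im in(("w",w),("s",s),("t",T)):
  for l in("taper_pin",):
    for f in(arm.pinpoint,arm.recognise):
      for d in f(l,im)[:3]: print(n,l,round(d["score"],2),np.array(d["xyz"]),pix(im,d["xyz"]))
save(w,"w1.png")
q=arm.sense();print(q["position"]); print(pix(w,q["position"]),-w["R"].T@w["t"])
E
```

```text
w taper_pin 0.63 [ 0.5513 -0.2462  0.0108] [330.8521 190.751 ]
w taper_pin 0.64 [ 0.5545 -0.2396  0.1078] [336.5906 210.0442]
s taper_pin 0.45 [ 0.5526 -0.2427  0.0139] [249.1378 170.5225]
s taper_pin 0.59 [0.6193 0.2251 0.082 ] [321.5309 264.2783]
s taper_pin 0.49 [ 0.5588 -0.2384  0.0994] [244.8275 152.7701]
t taper_pin 0.77 [ 0.5488 -0.2451  0.0162] [443.138  166.0477]
t taper_pin 0.55 [ 0.5438 -0.2418  0.1005] [452.3497 162.846 ]
[ 0.5444 -0.2196  0.2316]
[320.43   252.3947] [ 0.5575 -0.1554  0.3742]
```

View pics/w1.png

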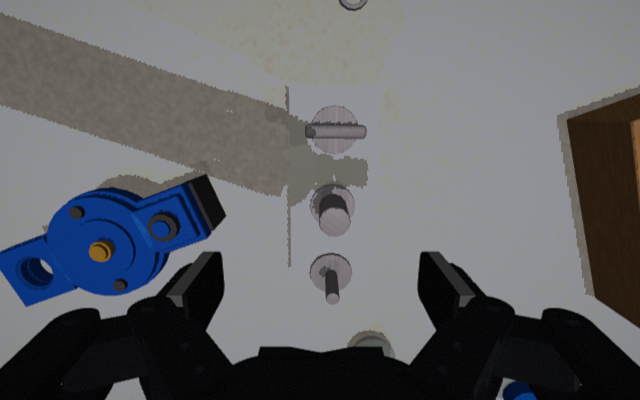

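The wrist view shows the thick grip top at (335,221), the T-bar plug at (336,131) and the thin pin at (332,297). I'll put the grip top on the known plane z=0.126.

```bash
python3 - <<'E'
from h import *
w=arm.get_image("wrist");q=arm.sense()
g=cv2.cvtColor(w["pixels"],cv2.COLOR_RGB2GRAY)
p=plane(w,(335,221),.126); print(p, plane(w,(332,204),.081))
R=np.array(q["tcp_rot"]);P=np.array(q["position"])
print("delta tool mm",1e3*R.T@(p-P), P)
for z in(.081,.086): print(1e3*R.T@(np.array([p[0],p[1],z])-P))
print("edge scan",g[221,310:362:2])
E
```

```text
[ 0.5513 -0.2398  0.126 ] [ 0.5507 -0.2385  0.081 ]
delta tool mm [-18.3491  10.6897 105.5786] [ 0.5444 -0.2198  0.2316]
[-18.4035  10.6624 150.5785]
[-18.3975  10.6654 145.5785]
edge scan [148 147 149 126 123  73 121 123 125 129 129 126 128 129 127 129 131 130
 128 129  97 149 148 147 148 148]
```

arm_command(deltas=[{"travel": [-9,5.3,0],"spin": 0},{"travel": [-9,5.3,0],"spin": 0},{"travel": [0,0,25],"spin": 0},{"travel": [0,0,25],"spin": 0},{"travel": [0,0,25],"spin": 0}])

```text
t: 4.53
position: [0.5513, -0.2402, 0.1558]
tcp_rot: [[0.201, 0.98, 0.002], [0.98, -0.201, 0.0], [0.001, 0.001, -1.0]]
ft_force: [0.1, 0.4, -0.4]
opening: 0.0852
finger_force: 0.0
```

arm_command(deltas=[{"travel": [0,0,25],"spin": 0},{"travel": [0,0,25],"spin": 0},{"travel": [0,0,19],"spin": 0},{"travel": [0,0,0],"spin": 0},{"travel": [0,0,0],"spin": 0}])

```text
t: 4.95
position: [0.5507, -0.2402, 0.0873]
tcp_rot: [[0.201, 0.98, -0.001], [0.98, -0.201, 0.0], [0.0, -0.001, -1.0]]
ft_force: [-0.4, 0.1, -0.5]
opening: 0.0855
finger_force: 0.0
```

arm_command(deltas=[{"travel": [0,0,0],"spin": 0},{"travel": [0,0,0],"spin": 0},{"travel": [0,0,0],"spin": 0},{"travel": [0,0,0],"spin": 0},{"travel": [0,0,0],"spin": 0}], hand=255, grip_force=80)

```text
t: 5.37
position: [0.5515, -0.241, 0.088]
tcp_rot: [[0.201, 0.979, 0.001], [0.979, -0.201, -0.0], [0.0, 0.001, -1.0]]
ft_force: [2.1, -1.1, 4.0]
opening: 0.0258
finger_force: 8.1
```

arm_command(deltas=[{"travel": [0,0,0],"spin": 0},{"travel": [0,0,0],"spin": 0},{"travel": [0,0,0],"spin": 0},{"travel": [0,0,0],"spin": 0},{"travel": [0,0,0],"spin": 0}])

```text
t: 5.78
position: [0.5515, -0.241, 0.0882]
tcp_rot: [[0.202, 0.979, 0.001], [0.979, -0.202, 0.0], [0.0, 0.001, -1.0]]
ft_force: [-0.1, 0.2, 5.5]
opening: 0.0245
finger_force: 78.1
```

arm_command(deltas=[{"travel": [0,0,-10],"spin": 0},{"travel": [0,0,-25],"spin": 0},{"travel": [0,0,-30],"spin": 0},{"travel": [0,0,-30],"spin": 0},{"travel": [0,0,-25],"spin": 0}])

```text
t: 6.2
position: [0.5507, -0.2413, 0.2097]
tcp_rot: [[0.202, 0.979, 0.001], [0.979, -0.202, -0.0], [-0.0, 0.001, -1.0]]
ft_force: [1.3, -0.4, -4.0]
opening: 0.0243
finger_force: 80.6
```

arm_command(deltas=[{"travel": [15,-3,0],"spin": 0},{"travel": [25,-6,0],"spin": 0},{"travel": [30,-7,0],"spin": 0},{"travel": [30,-7,0],"spin": 0},{"travel": [30,-7,0],"spin": 0}])

```text
t: 6.62
position: [0.5471, -0.1065, 0.2076]
tcp_rot: [[0.202, 0.979, -0.0], [0.979, -0.202, 0.0], [0.0, -0.0, -1.0]]
ft_force: [0.1, 0.3, -2.9]
opening: 0.0244
finger_force: 80.8
```

arm_command(deltas=[{"travel": [30,-7,0],"spin": 0},{"travel": [30,-7,0],"spin": 0},{"travel": [30,-7,0],"spin": 0},{"travel": [30,-7,0],"spin": 0},{"travel": [30,-7,0],"spin": 0}])

```text
t: 7.03
position: [0.5432, 0.0476, 0.2078]
tcp_rot: [[0.202, 0.979, -0.0], [0.979, -0.202, 0.0], [0.0, -0.0, -1.0]]
ft_force: [0.9, 0.7, -1.8]
opening: 0.0242
finger_force: 80.8
```

arm_command(deltas=[{"travel": [30,-7,0],"spin": 0},{"travel": [30,-7,0],"spin": 0},{"travel": [25,-7,0],"spin": 0},{"travel": [15,-4,0],"spin": 0},{"travel": [0,0,0],"spin": 0}])

```text
t: 7.45
position: [0.5386, 0.1534, 0.2072]
tcp_rot: [[0.197, 0.981, -0.001], [0.981, -0.197, 0.001], [0.0, -0.001, -1.0]]
ft_force: [-0.6, 0.5, -3.7]
opening: 0.0242
finger_force: 80.8
```

```bash
python3 - <<'E'
from h import *
w=arm.get_image("wrist");T=arm.get_image("top")
for n,im in(("w",w),("t",T)):
  for l in("taper_pin","cover_plate","cover_hole","base_hole"):
      for d in arm.pinpoint(l,im)[:2]: print(n,l,round(d["score"],2),np.array(d["xyz"]),pix(im,d["xyz"]))
save(w,"w2.png")
q=arm.sense();print(q["t"],q["position"],q["ft_force"],q["joint_pos"])
E
```

```text
w taper_pin 0.74 [0.5408 0.1492 0.1339] [326.3327 216.1925]
w cover_plate 0.75 [0.6933 0.2131 0.0663] [492.7215  82.9001]
w base_hole 0.93 [0.5451 0.2376 0.0696] [309.4569  89.1234]
t cover_plate 0.9 [0.4403 0.3473 0.0663] [189.1365 204.1439]
t cover_plate 0.76 [ 0.3926 -0.2336  0.0657] [444.1778 230.7751]
t cover_hole 0.94 [0.2996 0.3996 0.0745] [162.0854 266.4766]
t cover_hole 0.77 [ 0.2449 -0.2572  0.0787] [456.2889 297.2567]
t base_hole 0.82 [ 0.2431 -0.2538  0.0672] [453.2092 297.3971]
t base_hole 0.68 [0.3017 0.4022 0.0608] [162.7365 265.1347]
7.95 [0.5395 0.1488 0.2074] [ 0.3039 -0.5261 -3.4523] [-1.0023  0.2396  0.7627  1.7058 -0.1729  1.2653 -0.4055]
```

View pics/w2.png

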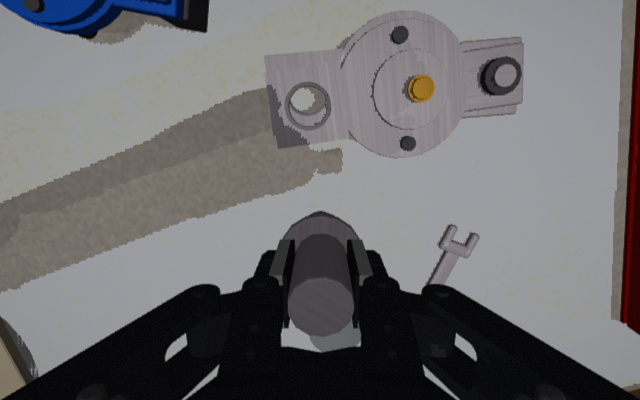

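```bash
python3 - <<'E'
from h import *
w=arm.get_image("wrist");save(w,"c.png",(255,40,365,160),5)
q=arm.sense();R=np.array(q["tcp_rot"]);P=np.array(q["position"])
p=plane(w,(308,106),.076);print("cov",p,plane(w,(285,106),.076),plane(w,(332,106),.076));print("stud/nut",plane(w,(501,76),.09))
print("delta",1e3*R.T@(p-P),P)
E
```

```text
cov [0.5429 0.2201 0.076 ] [0.5247 0.2239 0.076 ] [0.5618 0.2162 0.076 ]
stud/nut [0.6893 0.2118 0.09  ]
delta [ 70.3568 -11.0041 131.3231] [0.5394 0.149  0.2073]
```

View pics/c.png

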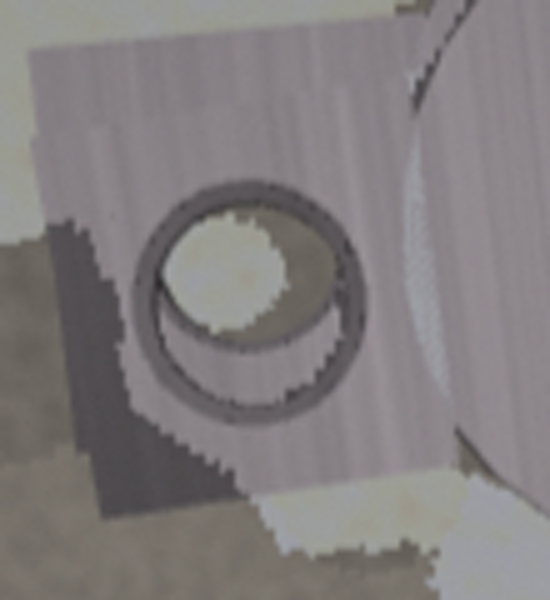

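Crop: the cover hole's bevelled ring is centred at pixel (305,100.6). The lower edge of the base hole shows at about (304.6,110), which puts its centre near (304.6,90.6).

```bash
python3 - <<'E'
from h import *
w=arm.get_image("wrist")
q=arm.sense();R=np.array(q["tcp_rot"]);P=np.array(q["position"])
p=plane(w,(305,100.6),.076);b=plane(w,(304.6,110),.065);print(p,b,"base edge ->ctr", b+[0,.016,0])
print("delta cov",1e3*R.T@(p-P),"base",1e3*R.T@(b+[0,.016,0]-P),P)
T=arm.get_image("scene")
for l in("taper_pin","cover_hole","base_hole"):
  for d in arm.pinpoint(l,T)[:3]: print(l,d["score"],np.array(d["xyz"]))
E
```

```text
[0.5413 0.2249 0.076 ] [0.539  0.2179 0.065 ] base edge ->ctr [0.539  0.2339 0.065 ]
delta cov [ 74.5296 -13.3821 131.3222] base [ 82.8887 -17.5426 142.3235] [0.5394 0.1491 0.2073]
taper_pin 0.73 [0.5377 0.1457 0.1323]
cover_hole 0.97 [ 0.2407 -0.2567  0.0782]
cover_hole 0.76 [0.5439 0.2222 0.0787]
cover_hole 0.58 [0.3057 0.4025 0.0755]
base_hole 0.98 [0.3004 0.4033 0.0611]
base_hole 0.87 [ 0.2416 -0.254   0.0606]
base_hole 0.85 [0.5444 0.2332 0.0647]
```

arm_command(deltas=[{"travel": [25,-4.5,0],"spin": 0},{"travel": [30,-5.5,0],"spin": 0},{"travel": [20,-3.5,0],"spin": 0},{"travel": [6.5,-1.3,0],"spin": 0},{"travel": [0,0,20],"spin": 0}])

```text
t: 8.67
position: [0.5426, 0.2357, 0.19]
tcp_rot: [[0.198, 0.98, 0.004], [0.98, -0.198, 0.003], [0.004, 0.004, -1.0]]
ft_force: [0.9, 0.2, -2.9]
opening: 0.0242
finger_force: 80.8
```

arm_command(deltas=[{"travel": [0,0,20],"spin": 0},{"travel": [0,0,8],"spin": 0},{"travel": [0,0,0],"spin": 0},{"travel": [0,0,0],"spin": 0}])

```text
t: 9.0
position: [0.5414, 0.2318, 0.1597]
tcp_rot: [[0.202, 0.979, -0.0], [0.979, -0.202, -0.0], [-0.0, -0.0, -1.0]]
ft_force: [-0.0, 0.3, -2.4]
opening: 0.0243
finger_force: 80.7
```

```bash
python3 - <<'E'
from h import *
w=arm.get_image("wrist");s=arm.get_image("scene")
for n,im in(("w",w),("s",s)):
  for l in("taper_pin","cover_hole","base_hole"):
      for d in arm.pinpoint(l,im)[:2]: print(n,l,round(d["score"],2),np.array(d["xyz"]),pix(im,d["xyz"]))
q=arm.sense();print(q["t"],q["position"],q["ft_force"])
A=cv2.resize(w["pixels"][100:300,220:420],(400,400));B=cv2.resize(s["pixels"][190:310,270:390],(400,400),interpolation=cv2.INTER_CUBIC)
cv2.imwrite("pics/n.png",np.hstack([A,B])[:,:,::-1])
E
```

```text
w taper_pin 0.59 [0.5442 0.2282 0.0837] [326.7795 213.962 ]
w base_hole 0.78 [0.5469 0.2363 0.0679] [327.8056 196.5193]
s taper_pin 0.72 [0.54   0.2285 0.086 ] [345.978  248.4766]
s cover_hole 0.9 [0.3026 0.4061 0.0751] [457.0393 248.3305]
s cover_hole 0.74 [ 0.2408 -0.2565  0.0747] [321.1106 116.4887]
s base_hole 0.96 [0.2996 0.4037 0.0617] [455.9584 250.0668]
s base_hole 0.9 [ 0.243  -0.2538  0.0575] [321.1049 121.0437]
9.4 [0.5415 0.2323 0.1597] [-0.1029 -0.3735 -2.5909]
```

View pics/n.png

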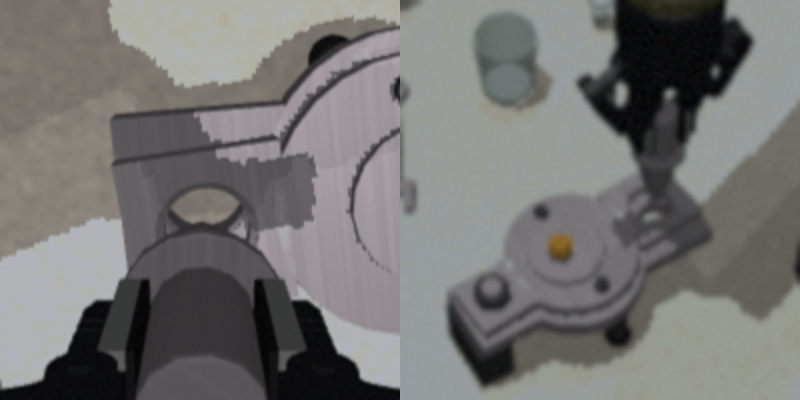

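The wrist view shows the ring centred at about column 323, in line with the pin, and the scene view shows the tip over the hole. I'll lower gently.

arm_command(deltas=[{"travel": [0,0,6],"spin": 0},{"travel": [0,0,6],"spin": 0},{"travel": [0,0,0],"spin": 0}])

```text
t: 9.65
position: [0.5405, 0.232, 0.1457]
tcp_rot: [[0.201, 0.979, -0.002], [0.979, -0.201, -0.001], [-0.001, -0.002, -1.0]]
ft_force: [-1.2, -0.1, -3.0]
opening: 0.0243
finger_force: 80.7
```

arm_command(deltas=[{"travel": [0,0,5],"spin": 0},{"travel": [0,0,4],"spin": 0},{"travel": [0,0,0],"spin": 0}])

```text
t: 9.9
position: [0.5408, 0.2321, 0.1372]
tcp_rot: [[0.202, 0.979, -0.001], [0.979, -0.202, -0.001], [-0.001, -0.001, -1.0]]
ft_force: [-0.2, -0.5, -2.5]
opening: 0.0248
finger_force: 80.7
```

arm_command(deltas=[{"travel": [0.5,0,4],"spin": 0},{"travel": [0.5,0,4],"spin": 0},{"travel": [0,0,0],"spin": 0}])

```text
t: 10.15
position: [0.5411, 0.2332, 0.1294]
tcp_rot: [[0.201, 0.98, -0.001], [0.98, -0.201, -0.0], [-0.001, -0.001, -1.0]]
ft_force: [-0.0, 1.0, -2.5]
opening: 0.0244
finger_force: 80.7
```

arm_command(deltas=[{"travel": [0.5,0,4],"spin": 0},{"travel": [0,0,4],"spin": 0},{"travel": [0,0,0],"spin": 0}])

```text
t: 10.4
position: [0.5419, 0.2326, 0.1217]
tcp_rot: [[0.202, 0.979, 0.0], [0.979, -0.202, -0.001], [-0.001, 0.001, -1.0]]
ft_force: [1.1, -3.3, -2.8]
opening: 0.0246
finger_force: 80.8
```

arm_command(deltas=[{"travel": [0,0,4],"spin": 0},{"travel": [0,0,4],"spin": 0},{"travel": [0,0,0],"spin": 0}])

```text
t: 10.65
position: [0.542, 0.2328, 0.1136]
tcp_rot: [[0.202, 0.979, 0.001], [0.979, -0.202, -0.001], [-0.001, 0.001, -1.0]]
ft_force: [3.6, -4.5, -4.2]
opening: 0.024
finger_force: 80.6
```

arm_command(deltas=[{"travel": [0,0,3],"spin": 0},{"travel": [0,0,3],"spin": 0},{"travel": [0,0,0],"spin": 0}])

```text
t: 10.9
position: [0.542, 0.2337, 0.1079]
tcp_rot: [[0.202, 0.979, 0.001], [0.979, -0.202, 0.0], [0.0, 0.001, -1.0]]
ft_force: [4.4, -3.3, -3.9]
opening: 0.024
finger_force: 80.6
```

arm_command(deltas=[{"travel": [0,0.7,3],"spin": 0},{"travel": [0,0.3,3],"spin": 0},{"travel": [0,0,0],"spin": 0}])

```text
t: 11.15
position: [0.5426, 0.2344, 0.1019]
tcp_rot: [[0.201, 0.98, 0.0], [0.98, -0.201, 0.001], [0.001, 0.0, -1.0]]
ft_force: [4.1, 1.3, -3.5]
opening: 0.0242
finger_force: 81.1
```

arm_command(deltas=[{"travel": [0,0,3],"spin": 0},{"travel": [0,0,3],"spin": 0},{"travel": [0,0,0],"spin": 0}])

```text
t: 11.4
position: [0.5426, 0.2345, 0.096]
tcp_rot: [[0.201, 0.98, 0.0], [0.98, -0.201, 0.001], [0.001, 0.0, -1.0]]
ft_force: [3.6, 3.2, -2.4]
opening: 0.0242
finger_force: 81.2
```

Home should be at TCP z of about 0.088.

arm_command(deltas=[{"travel": [0,0,3],"spin": 0},{"travel": [0,0,2],"spin": 0},{"travel": [0,0,0],"spin": 0}])

```text
t: 11.65
position: [0.5427, 0.2345, 0.0913]
tcp_rot: [[0.201, 0.98, 0.001], [0.98, -0.201, 0.001], [0.001, 0.0, -1.0]]
ft_force: [2.9, 4.1, 0.8]
opening: 0.0239
finger_force: 81.5
```

arm_command(deltas=[{"travel": [0,0,1.5],"spin": 0},{"travel": [0,0,1],"spin": 0},{"travel": [0,0,0],"spin": 0}])

```text
t: 11.9
position: [0.5427, 0.2345, 0.0891]
tcp_rot: [[0.201, 0.98, 0.001], [0.98, -0.201, 0.001], [0.002, 0.0, -1.0]]
ft_force: [1.3, 4.6, 4.2]
opening: 0.0245
finger_force: 81.5
```

arm_command(deltas=[{"travel": [0,0,1],"spin": 0},{"travel": [0,0,1],"spin": 0},{"travel": [0,0,0],"spin": 0}])

```text
t: 12.15
position: [0.5429, 0.2347, 0.0881]
tcp_rot: [[0.201, 0.98, 0.001], [0.98, -0.201, 0.002], [0.002, 0.0, -1.0]]
ft_force: [-2.3, 4.8, 15.0]
opening: 0.0242
finger_force: 82.8
```

The collar has seated: force is 15 N at the expected height. Now I release and retreat.

arm_command(deltas=[{"travel": [0,0,-0.5],"spin": 0},{"travel": [0,0,0],"spin": 0},{"travel": [0,0,0],"spin": 0},{"travel": [0,0,0],"spin": 0},{"travel": [0,0,0],"spin": 0}], hand=90)

```text
t: 12.57
position: [0.5423, 0.233, 0.0869]
tcp_rot: [[0.202, 0.979, -0.001], [0.979, -0.202, -0.001], [-0.001, -0.001, -1.0]]
ft_force: [-0.4, 0.4, -0.6]
opening: 0.0554
finger_force: 0.0
```

arm_command(deltas=[{"travel": [0,0,-5],"spin": 0},{"travel": [0,0,-15],"spin": 0},{"travel": [0,0,-25],"spin": 0},{"travel": [0,0,-30],"spin": 0},{"travel": [0,0,-30],"spin": 0}])

```text
t: 12.98
position: [0.5423, 0.233, 0.1935]
tcp_rot: [[0.202, 0.979, -0.001], [0.979, -0.202, -0.001], [-0.001, -0.001, -1.0]]
ft_force: [1.1, -0.1, -0.5]
opening: 0.0551
finger_force: 0.0
```

arm_command(deltas=[{"travel": [-30,0,0],"spin": 0},{"travel": [-30,0,0],"spin": 0},{"travel": [-15,0,0],"spin": 0},{"travel": [0,0,0],"spin": 0},{"travel": [0,0,0],"spin": 0}])

```text
t: 13.4
position: [0.5274, 0.1596, 0.1927]
tcp_rot: [[0.203, 0.979, 0.0], [0.979, -0.203, 0.001], [0.001, -0.0, -1.0]]
ft_force: [-0.2, 0.0, 0.3]
opening: 0.0555
finger_force: 0.0
```

```bash
python3 - <<'E'
from h import *
w=arm.get_image("wrist");s=arm.get_image("scene")
for n,im in(("w",w),("s",s)):
  for l in("taper_pin","cover_hole","base_hole"):
      for d in arm.pinpoint(l,im)[:2]: print(n,l,round(d["score"],2),np.array(d["xyz"]))
q=arm.sense();print(q["t"],q["position"],q["ft_force"])
A=cv2.resize(w["pixels"][20:270,220:470],(400,400));B=cv2.resize(s["pixels"][190:310,270:390],(400,400),interpolation=cv2.INTER_CUBIC)
cv2.imwrite("pics/e.png",np.hstack([A,B])[:,:,::-1])
E
```

```text
w taper_pin 0.55 [0.5422 0.2315 0.0118]
w taper_pin 0.46 [0.6897 0.214  0.069 ]
s taper_pin 0.83 [0.5431 0.2323 0.0152]
s taper_pin 0.59 [0.5438 0.2278 0.0813]
s cover_hole 0.85 [0.3044 0.4039 0.0754]
s cover_hole 0.79 [0.5438 0.2282 0.0788]
s base_hole 0.76 [0.2973 0.4005 0.059 ]
s base_hole 0.74 [0.5423 0.2386 0.0659]
13.8 [0.5275 0.1605 0.1921] [ 0.3383  0.2597 -0.3241]
```

View pics/e.png

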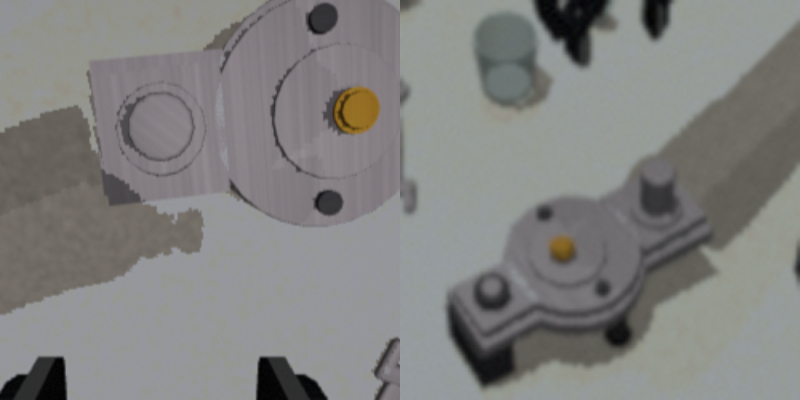

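The pin stands upright with its collar flat on the cover. The network puts the tip at z of about 0.013, as expected when fully home, and the gripper is clear. I'm handing in.

```bash
python3 -c "
from cell import arm
print(arm.finish_job())"
```

```text
the job is handed in; nothing more can be done
None
```

The taper pin is through both holes with its collar seated on the cover, the gripper is clear, and the job was handed in at about 14 s; no verdict came back.

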